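Set the welding turntable to its index pin

ROBOT

A 7-joint arm with a two-finger parallel gripper is mounted at the origin on a cart in front of the work surface, level with it; the furniture and walls round the work are solid. World frame = base frame: x ahead of the robot, y to its left, z up, the work surface at z = 0. Lengths are in mm, angles in rad, forces in N, time in s.
With the tool pointing down it reaches from about 400 to 875 mm from the base axis. Payload 4.4 kg.
Tool frame: the origin (TCP) lies midway between the tips of the shut fingers; the grasp point (between the pads) lies 19 mm behind it (ctrl.pinch_z is the distance from the TCP to the grasp point, in mm); z points along the fingers, y is the line along which they close (so a half turn about z gives the same grasp; the last joint's range is limited). The gripper opens to 85 mm and grips with 20 to 120 N. Pads are 22 mm wide; open, the fingers measure 114 mm over their backs; the gripper's body (76 mm by 85 mm) begins 54 mm behind the grasp point. The pads swing forward as they close: fully open they stand 13 mm farther back than shut.
Start: joints at [-1.268, 0.628, 0.038, 1.517, -0.027, 0.996, -0.02], TCP at [234.299, 606.319, 198.213] pointing down, gripper open.
Joint ranges: [-3.06, 3.06], [-0.37, 2.12], [-1.25, 1.32], [0.18, 2.47], [-1.1, 4.24], [0.23, 1.98], [-2.94, 2.94]. Speed limits (rad/s): [2.57, 2.57, 3.14, 3.14, 3.14, 3.14, 3.14].

INTERFACE

Orientations are given as [roll, pitch, yaw] about the fixed x, y, z axes, in that order (R = Rz(yaw) Ry(pitch) Rx(roll)).
In Python, from cell import read_state, cams, order, ctrl gives the robot as it stands.
- The arm moves only by the tool move_arm, never from a script. Its argument "targets" is text: rows parted by semicolons, each of 7 numbers parted by spaces: the gripper's target within -1 to 1 (fully open at 1, half-way at 0, shut at -1), then the shift along the tool's x, y, z in cm, then the turn, a rotation vector about the tool's x, y, z in degrees. A call has 1 to 5 rows; each row shifts and turns the commanded pose from where the row before left it, along the tool's axes as they then stand; what a row does not reach is not made up. A row lasts 1/12 s, in which the tool goes at most 41.7 mm and 7.16 degrees, less where a joint would pass 70% of its speed; a pose out of reach is approached as far as the arm can. A call with a gripper value outside its range is refused whole. The fingers move at their own pace and stop on an object; the grip force is fixed at half the most. Time passes only in rows, so rows that do not move let the fingers close. It gives the time, the measured TCP pose, the force, the opening and the grip force at its end, in the units of the state.
- read_state(): the state, without advancing time (a new reading comes with each control period).
- cams.get_image(name): name is "side" or "top"; returns a dict with "color" (420x560x3 uint8, red, green, blue), "fovy" (degrees; the focal length in pixels is half the picture's height over the tangent of half this angle, whatever the lens; pixels are square), "cx", "cy" (the principal point, pixels), "k1" (the pictures are not rectified: a ray, as slopes to the right and down, at radius r is drawn at 1 + k1 r^2 times it, then the intrinsics apply), "rvec" (rotation vector, rad) and "tvec" (3), from world to camera coordinates, as OpenCV has them. Camera axes: x right, y down, z forward; pixel columns grow to the right and rows downward; lengths in mm; the calibration is good to about 2 mm. A picture is of the moment at which its call begins. There is no depth.
- order.finish_job(): hands the job in; it is judged then, once.
The state is a dict: "clock": time; "qpos": joint angles; "qd": joint speeds; "tau": joint torques, N m; "eef_pos": TCP position; "tool_rot": TCP orientation; "force": force on the tool from outside, world axes, zero at the start; "torque": the same for the moment, N m; "width": finger opening in mm; "gripper_force": force on a finger pad.
Only numpy, scipy, OpenCV 4.12 (cv2) and the standard library are available. Lean on these libraries where they do the work, as an engineer would, in place of code of your own. Each camera call takes 0.05 s, during which the arm holds its last target. There are 200 camera calls.

TASK

Push the welding turntable's lever round with your fingertips, without pinching it, until the small pointer on the opposite side of the turntable points squarely at the tall index pin that stands in the scale, then let go and leave it there. Do not touch the spacer ring that lies on the turntable (it rides round with it), and leave the other parts on the table where they are.

Things in the scene. Friction and masses are not known exactly. Their poses are not given: they have to be found in the camera images.
- turntable: hand-turned welding turntable, fixed to the table: grey round base 244 mm across, 16 mm high, with four bolted feet (out to 145 mm from the centre, 16 mm high) and engraved scale strokes. On it turns a steel face plate 172 mm across, top 34 mm above the table. Origin: centre of its underside, on the turning axis. x axis: to the middle of the scale, away from the robot within 0.3 rad; z up
- face (a joint): angle of the face plate with lever and pointer, rad, positive anticlockwise seen from above; 0: pointer along the turntable's +x axis, lever along its -x axis; stops at -1.25 and 1.25. Starts within 0.2 of 0. Stiff: about 2.5 N at the lever's paddle turns it, and it stays where it is left
- lever_mid (a point): middle of the lever's upright black paddle, 150 mm from the axis, opposite the pointer, 42 mm above the table. Paddle: 50 mm along the lever (125 to 175 mm from the axis), 14 mm thick (two riveted 7 mm cheeks; pinching presses both), 20 to 64 mm above the table. x: along the lever to the axis; y: across it. Inward of it the lever is a bar 16 mm wide, 34 to 44 mm above the table
- pointer_aim (a point): the point the pointer aims at, 106 mm from the axis, 37 mm above the table, opposite the lever; it lies on the index pin's axis when the pointer is set right. The pointer is a dark pointed bar 14 mm wide on the face plate's rim, its tip 95 mm from the axis
- index_pin: tall steel index pin, 12 mm thick (head 18 mm), 44 mm tall, fixed upright in one of the four scale holes, 106 mm from the turntable's axis, at -50, -25, 25 or 50 degrees from its +x axis. The other three holes carry low round plugs 15 mm across and 5 mm high. Origin: centre of its foot, 16 mm above the table
- spacer: loose turned steel spacer ring, 48 mm across and 18 mm high, lying on the middle of the face plate; origin at the centre of its underside
- block: loose milled steel block 55x30x26 mm beside the turntable, on its left; origin at the centre of its underside
- tube: loose upright steel tube 34 mm across and 98 mm tall beside the turntable, on its right; origin at the centre of its underside
- vee: loose V-block 50x44x36 mm at the left; origin at the centre of its underside
- cone: loose cone-tipped steel pin 30x60x30 mm lying at the left near the robot; origin at the centre of its underside
- bolt: loose hex bolt standing on its head, 22 mm across and 48 mm tall, at the right; origin at the centre of its underside
- nut: loose hex nut 22 mm across and 10 mm high at the right near the robot; origin at the centre of its underside
There are look-alikes about, which are no part of the job. Of the things shaped like the spacer, the steel one is meant.

How it is judged:
By the outcome, as a careful person would: the job done as asked, in the order asked, and still so for the second after the job is handed in, with the robot touching nothing.
It also fails if it takes over 48 s, if anything falls off the work surface, if the arm or the gripper's body presses on something with over 40 N, if the wrist force passes 120 N, or if a joint passes its speed limit or range.

## Working session

There is one attempt and no reset: what is moved stays moved. The work goes in short steps, Python scripts to look and compute and a tool call to move; the robot and the scene stay as the last step left them, time stands still between calls to the robot, and variables do not carry over. Pictures are saved under pics/ and viewed, at most 10 in all, crops included, and the job is handed in when it is done.

Besides the shell and the picture viewer there is one more tool, called as name(argument=value, ...), one argument or row to a line, values as JSON. move_arm: Moves the arm, as the interface text tells. Its arguments: {"type":"object","properties":{"targets":{"type":"string"}},"required":["targets"]}

```bash
mkdir -p pics
cat > h.py <<'E'
import numpy as np, cv2
from cell import read_state, cams, order, ctrl
def get(n):
    d=cams.get_image(n); return d
def K(d):
    f=d["color"].shape[0]/2/np.tan(np.radians(d["fovy"])/2)
    return np.array([[f,0,d["cx"]],[0,f,d["cy"]],[0,0,1.]])
def dist(d): return np.array([d["k1"],0,0,0,0.])
def ray(d,uv):
    p=cv2.undistortPoints(np.array([[uv]],float),K(d),dist(d))[0,0]
    R=cv2.Rodrigues(np.array(d["rvec"],float))[0]; t=np.array(d["tvec"],float).ravel()
    return -R.T@t, R.T@np.array([p[0],p[1],1.])
def onz(d,uv,z):
    c,r=ray(d,uv); return c+r*(z-c[2])/r[2]
def proj(d,P):
    return cv2.projectPoints(np.array(P,float).reshape(-1,1,3),np.array(d["rvec"],float),np.array(d["tvec"],float),K(d),dist(d))[0][:,0]
def save(d,n,box=None,s=1):
    im=d["color"][:,:,::-1]
    if box: im=im[box[1]:box[3],box[0]:box[2]]
    cv2.imwrite("pics/"+n,cv2.resize(im,None,fx=s,fy=s,interpolation=cv2.INTER_CUBIC))
E
python3 - <<'E'
from h import *
for n in("top","side"):
    d=get(n); save(d,n+"0.png",s=1.4); np.save(n+".npy",d,allow_pickle=True)
    print(n,ray(d,(280,210)),d["fovy"],d["k1"])
print(read_state())
E
```

```text
top (array([ 349.92235496,  -14.90677971, 1497.97087706]), array([ 0.12872927,  0.02146895, -0.99153837])) 49.45528368274572 -0.10108244417897778
side (array([ 171.75718116, -713.10810673,  703.20050994]), array([ 0.34675131,  0.68030892, -0.64571701])) 54.9452140487981 0.02295131000444167
{'clock': 0.1, 'qpos': array([-1.26781731,  0.6292588 ,  0.03844698,  1.51824139, -0.0270127 ,
        0.9963394 , -0.02005465]), 'qd': array([ 1.01852491e-04, -9.85446448e-04,  9.33258361e-04, -2.41269410e-03,
        1.26093129e-04,  4.48796818e-05, -4.05028729e-04]), 'tau': array([ 3.64752006e-03, -5.64535117e+01,  1.23055167e+00, -1.93972850e+01,
        1.12897399e-02,  5.37476706e-03,  2.01418180e-05]), 'eef_pos': array([234.0565541 , 605.73556111, 197.38631609]), 'tool_rot': array([-3.13986357e+00,  8.23598224e-06,  2.77275088e+00]), 'force': array([ 0.47104053,  0.40516572, -0.0171004 ]), 'torque': array([ 0.00049841, -0.02443405,  0.02242769]), 'gripper_force': 0.0, 'width': 85.21674583171406}
```

View pics/top0.png

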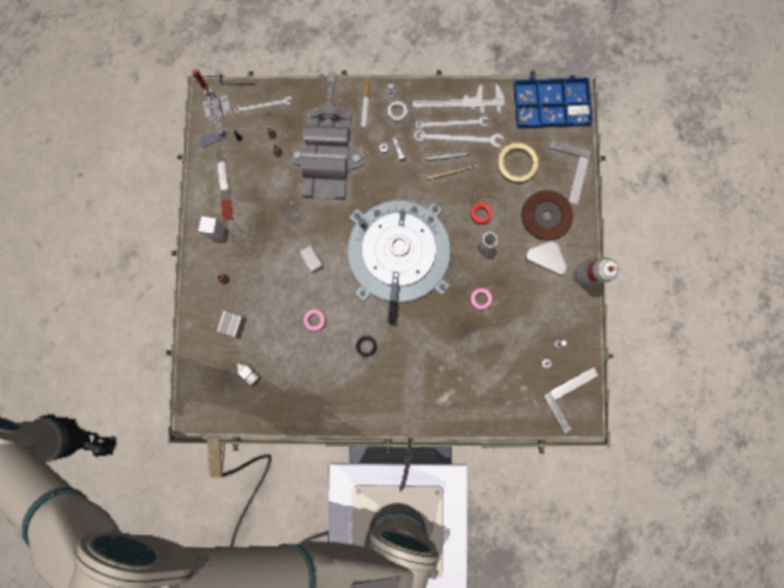

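View pics/side0.png

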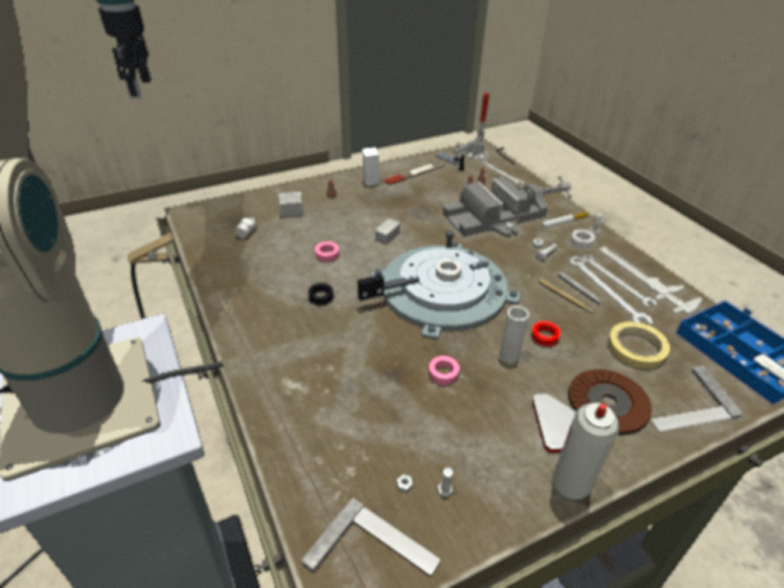

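The index pin looks to be at the left of the scale, near (360,222) in the 1.4x top picture and (449,240) in the side one. The lever points to the robot (paddle at (393,305) top). I'll zoom in.

Run:
```python
from h import *
d=np.load("top.npy",allow_pickle=True).item(); save(d,"topz.png",(235,130,335,240),5)
d=np.load("side.npy",allow_pickle=True).item(); save(d,"sidez.png",(245,155,385,245),5)
```

```text
(no output)
```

View pics/topz.png

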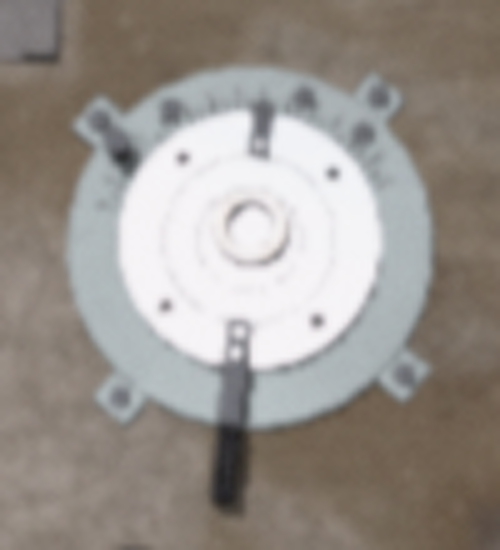

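View pics/sidez.png

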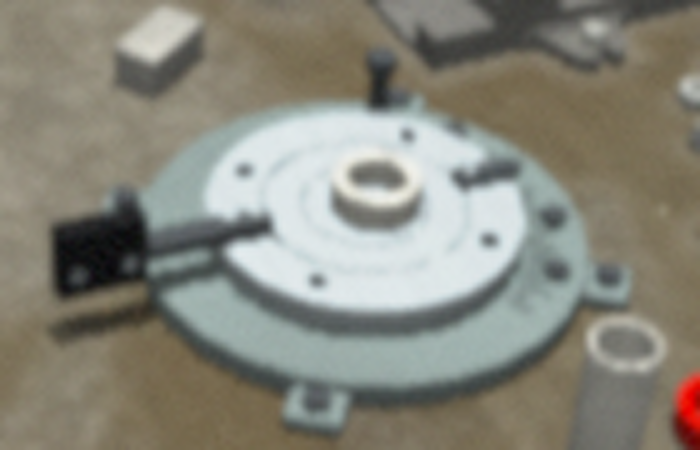

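Pin is in the +50° hole: topz (125,155), sidez (380,60). Plugs at topz (172,110), (305,98), (363,133); lever paddle (228,465); pointer (262,115).

```bash
cat >> h.py <<'E'
def plate(d,z=34):
    g=d["color"]; m=(g.min(2)>215).astype(np.uint8)
    return m
def aim(d): pass
E
python3 - <<'E'
from h import *
d=np.load("top.npy",allow_pickle=True).item(); s=np.load("side.npy",allow_pickle=True).item()
# base outline fit at z=16 through greenish-grey + white; plate at z=34
g=d["color"].astype(int)
def circ(m,z,r):
    n,l,st,c=cv2.connectedComponentsWithStats(m.astype(np.uint8)); 
    k=l[165,300-5] or l[185,300]; k=max(range(1,n),key=lambda i:st[i,4] if abs(c[i][0]-285)<15 and abs(c[i][1]-178)<15 else 0)
    cs=max(cv2.findContours((l==k).astype(np.uint8),0,1)[0],key=cv2.contourArea)[:,0]
    cs=cv2.convexHull(cs)[:,0]
    P=np.array([onz(d,p,z)[:2] for p in cs.astype(float)])
    A=np.c_[2*P,np.ones(len(P))]; x=np.linalg.lstsq(A,(P**2).sum(1),rcond=None)[0]
    return x[:2],np.sqrt(x[2]+x[:2]@x[:2]),len(P)
for t in(205,220,230): print(circ(g.min(2)>t,34,86))
T=lambda x,y:(235+(x+.5)/5-.5,130+(y+.5)/5-.5); S=lambda x,y:(245+(x+.5)/5-.5,155+(y+.5)/5-.5)
C=circ(g.min(2)>220,34,86)[0]
for nm,uv,z in[("pin",(121,150),60),("pl",(172,110),21),("pl",(305,98),21),("pl",(363,133),21),("ptr tip",(264,102),40),("ptr in",(260,150),40),("pad out",(226,500),64),("pad in",(234,425),64),("bar",(238,330),44),("f",(102,118),16),("f",(380,96),16),("f",(404,374),16),("f",(120,398),16)]:
    p=onz(d,T(*uv),z); v=p[:2]-C; print(nm,p.round(1),np.hypot(*v).round(1),np.degrees(np.arctan2(v[1],v[0])).round(1))
for nm,uv,z in[("pin",(380,60),60),("ptrtip",(518,165),38),("pad out",(57,228),64),("pad in",(140,212),64),("block",(165,30),26)]:
    p=onz(s,S(*uv),z); v=p[:2]-C; print("S",nm,p.round(1),np.hypot(*v).round(1),np.degrees(np.arctan2(v[1],v[0])).round(1))
E
```

```text
(array([647.96044647,   4.09287012]), np.float64(85.14549305927277), 30)
(array([647.7876897 ,   3.73459195]), np.float64(83.93507195532949), 29)
(array([647.70027121,   3.63648729]), np.float64(82.98267120548827), 28)
pin [700.3  86.4  60. ] 97.9 57.6
pl [737.3  55.6  21. ] 103.4 30.1
pl [746.  -32.8  21. ] 104.8 -20.4
pl [722.4 -71.4  21. ] 105.9 -45.2
ptr tip [738.   -5.7  40. ] 90.7 -5.9
ptr in [705.7  -3.3  40. ] 58.3 -6.9
pad out [473.7  16.2  64. ] 174.5 175.9
pad in [521.4  11.6  64. ] 126.6 176.5
bar [585.6   9.9  44. ] 62.5 174.3
f [732.9 102.5  16. ] 130.4 49.3
f [749.1 -82.9  16. ] 133.3 -40.5
f [561.7 -98.8  16. ] 133.9 -130.0
f [544.5  87.4  16. ] 133.0 141.0
S pin [705.4  85.9  60. ] 100.4 55.0
S ptrtip [739.9  -7.   38. ] 92.7 -6.7
S pad out [477.3  20.5  64. ] 171.3 174.4
S pad in [520.7  14.4  64. ] 127.5 175.2
S block [631.7 211.6  26. ] 208.5 94.4
```

move_arm(
  targets="-1 0 0 0 0 0 7.1;-1 0 0 0 0 0 7.1;-1 0 0 0 0 0 7.1;-1 0 0 0 0 0 7.1;-1 0 0 0 0 0 7.1",
)

```text
clock: 0.52
eef_pos: [234.1, 606.0, 197.7]
tool_rot: [-3.141, 0.001, 2.147]
force: [-0.8, -0.4, -0.8]
width: 25.4
gripper_force: 0.0
```

move_arm(
  targets="-1 0 0 0 0 0 7.1;-1 0 0 0 0 0 7.1;-1 0 0 0 0 0 7.1;-1 0 0 0 0 0 7.1;-1 0 0 0 0 0 7.1",
)

```text
clock: 0.93
eef_pos: [234.0, 606.0, 197.7]
tool_rot: [-3.141, 0.001, 1.528]
force: [0.0, -0.8, 0.4]
width: -0.0
gripper_force: 0.0
```

move_arm(
  targets="-1 0 0 0 0 0 2.6;-1 0 0 0 0 0 0;-1 0 0 0 0 0 0",
)

```text
clock: 1.18
eef_pos: [234.0, 606.1, 197.8]
tool_rot: [-3.141, 0.001, 1.49]
force: [0.6, -0.4, -0.2]
width: -0.1
gripper_force: 0.0
```

move_arm(
  targets="-1 -3.26 1.94 0 0 0 0;-1 -3.26 1.94 0 0 0 0;-1 -3.26 1.94 0 0 0 0;-1 -3.26 1.94 0 0 0 0;-1 -3.26 1.94 0 0 0 0",
)

```text
clock: 1.6
eef_pos: [318.0, 434.1, 198.2]
tool_rot: [-3.142, -0.0, 1.49]
force: [0.6, -0.1, 0.1]
width: -0.0
gripper_force: 0.0
```

move_arm(
  targets="-1 -3.26 1.94 0 0 0 0;-1 -3.26 1.94 0 0 0 0;-1 -3.26 1.94 0 0 0 0;-1 -3.26 1.94 0 0 0 0;-1 -3.26 1.94 0 0 0 0",
)

```text
clock: 2.02
eef_pos: [401.2, 263.8, 198.4]
tool_rot: [3.141, -0.001, 1.49]
force: [0.2, 0.4, -0.2]
width: 0.0
gripper_force: 0.0
```

move_arm(
  targets="-1 -3.26 1.94 0 0 0 0;-1 -3.26 1.94 0 0 0 0;-1 -3.26 1.94 0 0 0 0;-1 -3.26 1.94 0 0 0 0;-1 0 0 0 0 0 0",
)

```text
clock: 2.43
eef_pos: [471.1, 120.2, 199.0]
tool_rot: [3.137, 0.004, 1.478]
force: [0.3, -0.2, 0.2]
width: -0.3
gripper_force: 0.0
```

move_arm(
  targets="-1 -2.8 1.7 0 0 0 0;-1 -2.8 1.7 0 0 0 0;-1 0 0 4 0 0 0;-1 0 0 4 0 0 0;-1 0 0 4 0 0 0",
)

```text
clock: 2.85
eef_pos: [497.6, 70.2, 77.5]
tool_rot: [3.139, -0.001, 1.488]
force: [0.4, 0.8, 0.2]
width: 0.4
gripper_force: 0.0
```

move_arm(
  targets="-1 0 0 2.5 0 0 0;-1 0 0 1.5 0 0 0;-1 0 0 0 0 0 0;-1 0 0 0 0 0 0",
)

```text
clock: 3.18
eef_pos: [496.2, 70.4, 37.8]
tool_rot: [-3.14, 0.0, 1.489]
force: [-0.1, 0.2, 0.7]
width: -0.3
gripper_force: 0.0
```

Run:
```python
from h import *
s=get("side"); save(s,"side1.png",(205,125,385,255),4.4)
```

```text
(no output)
```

View pics/side1.png

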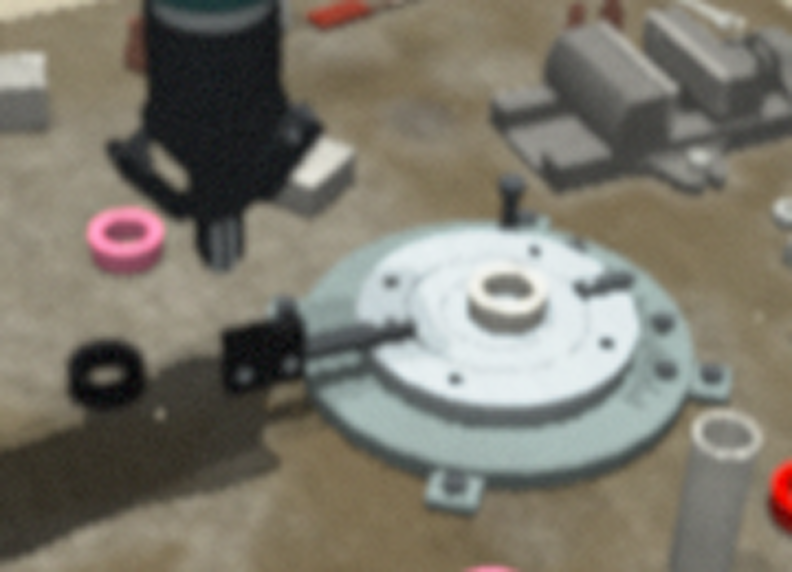

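Fingertips (218,260 in this crop) stand clear on the left of the paddle (260,350). Approaching.

move_arm(
  targets="-1 -1.5 0 0.3 0 0 0;-1 -1 0 0 0 0 0;-1 -0.5 0 0 0 0 0;-1 0 0 0 0 0 0",
)

```text
clock: 3.57
eef_pos: [494.8, 38.9, 36.4]
tool_rot: [3.14, 0.0, 1.486]
force: [-0.7, -1.0, 0.3]
width: 0.2
gripper_force: 0.0
```

move_arm(
  targets="-1 -0.3 0 0 0 0 0;-1 -0.2 0 0 0 0 0;-1 -0.2 0 0 0 0 0;-1 0 0 0 0 0 0",
)

```text
clock: 3.9
eef_pos: [493.6, 33.5, 35.3]
tool_rot: [3.141, 0.0, 1.488]
force: [-0.7, -0.3, -0.2]
width: -0.0
gripper_force: 0.0
```

move_arm(
  targets="-1 -0.2 0 0 0 0 0;-1 -0.2 0 0 0 0 0;-1 -0.2 0 0 0 0 0;-1 -0.2 0 0 0 0 0;-1 0 0 0 0 0 0",
)

```text
clock: 4.32
eef_pos: [492.8, 25.0, 35.2]
tool_rot: [-3.141, 0.0, 1.487]
force: [-0.2, -0.2, -0.3]
width: -0.0
gripper_force: 0.0
```

move_arm(
  targets="-1 -0.52 -0.05 0 0 0 -2;-1 -0.52 -0.05 0 0 0 -2;-1 -0.52 -0.05 0 0 0 -2",
)

```text
clock: 4.57
eef_pos: [490.6, 10.0, 35.2]
tool_rot: [-3.142, -0.0, 1.595]
force: [-0.7, 0.6, -0.1]
width: -0.2
gripper_force: 0.0
```

move_arm(
  targets="-1 -0.52 -0.05 0 0 0 -2;-1 -0.52 -0.05 0 0 0 -2;-1 -0.52 -0.05 0 0 0 -2;-1 -0.52 -0.05 0 0 0 -2;-1 -0.52 -0.05 0 0 0 -2",
)

```text
clock: 4.98
eef_pos: [490.5, -16.2, 35.2]
tool_rot: [-3.141, -0.0, 1.769]
force: [0.2, 0.7, 0.3]
width: 0.1
gripper_force: 0.0
```

Run:
```python
from h import *
s=get("side"); save(s,"side2.png",(205,125,385,255),4.4)
```

```text
(no output)
```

View pics/side2.png

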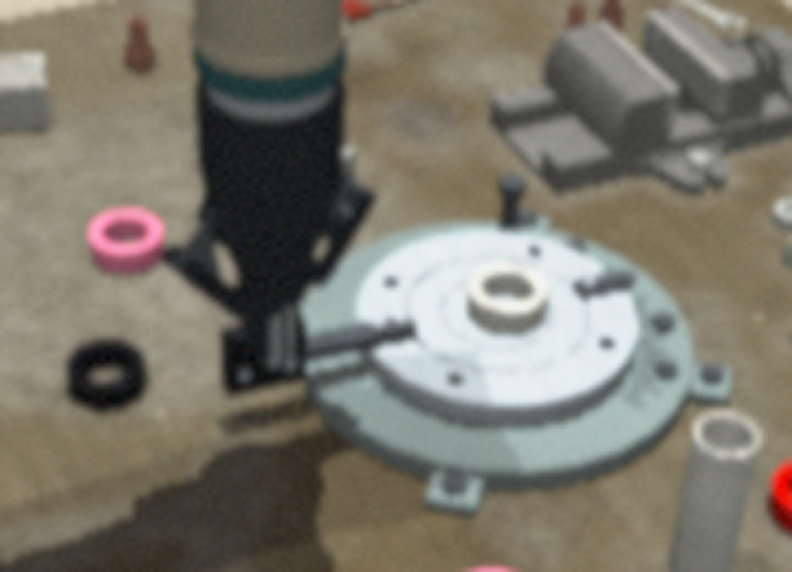

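The lever has not moved, though the commanded tip should be past it; fingers appear at (285,340), overlapping the paddle. I'll compare the projected TCP with the picture.

Run:
```python
from h import *
s=np.load("side.npy",allow_pickle=True).item(); t=np.load("top.npy",allow_pickle=True).item()
f=lambda P:((proj(s,P)-[205,125])*4.4).round()
print(f([[496.2,70.4,37.8],[490.5,-16.2,35.2],[497.7,15,64],[475,17,64],[475,17,20],[523,13,64]]))
print(f([[647.5,3,34],[561.7,-98.8,16]]))
print(read_state()["eef_pos"],read_state()["force"])
d=get("top"); save(d,"top2.png",(215,130,335,240),5)
```

```text
[[221. 309.]
 [273. 400.]
 [261. 327.]
 [223. 335.]
 [225. 394.]
 [302. 317.]]
[[493. 311.]
 [450. 478.]]
[490.6495404  -17.6884345   35.24741155] [ 0.38084014 -1.40266252 -0.58051485]
```

View pics/top2.png

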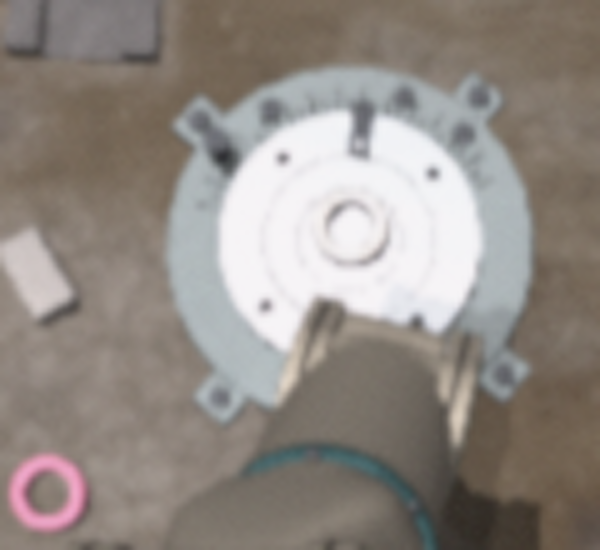

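Run:
```python
from h import *
s=np.load("side.npy",allow_pickle=True).item()
im=cv2.imread("pics/side1.png"); g=cv2.cvtColor(im,cv2.COLOR_BGR2GRAY)
print("side1 col profile x=218:",[(y,int(g[y,210:228].mean())) for y in range(215,300,6)])
S=lambda x,y:(205+(x+.5)/4.4-.5,125+(y+.5)/4.4-.5)
def ry(uv,y):
    c,r=ray(s,uv); return (c+r*(y-c[1])/r[1]).round(1)
for y in(70,90,110): print("tip1",ry(S(220,268),y))
c=get("side"); a=cv2.absdiff(c["color"],s["color"]).max(2)
m=a[185:225,250:290]
print((m>25).astype(int)[:, :].tolist().__len__())
for r in range(0,40): print(185+r,"".join("#" if v>40 else "+" if v>20 else "." for v in m[r]))
for y in(-17,0,20,40): print("tip2",ry(S(285,368),y))
```

```text
side1 col profile x=218: [(215, 29), (221, 45), (227, 65), (233, 72), (239, 75), (245, 75), (251, 73), (257, 73), (263, 77), (269, 96), (275, 127), (281, 142), (287, 146), (293, 148), (299, 146)]
tip1 [495.3  70.   70.9]
tip1 [503.5  90.   54.8]
tip1 [511.8 110.   38.6]
40
185 #####...########################+.......
186 #####+..+#######################........
187 #####+...######################+........
188 ######...#####################+.........
189 #######++#####################..........
190 ##########################+++...........
191 #########################...............
192 .+######################+...............
193 ..+#####################................
194 ....+###################................
195 .....+#############+..++................
196 ......+###########+.....................
197 ........+########...++..................
198 .........######+.+++++..................
199 ..........++++..+##++#+.................
200 ................+#####+.................
201 ................######+.................
202 ................######+.................
203 ............
[... 373 characters left out ...]
...............
212 ........................................
213 ........................................
214 ........................................
215 ..............................+++.......
216 .............................++#++......
217 ..............................+###+.....
218 ..............................+####+....
219 ...............................+#####+..
220 ................................+####+..
221 .............................+....###+..
222 .........................++++#++...++...
223 ......................++++#####++.......
224 ...........+.......+++##########+.......
tip2 [496.9 -17.   58.9]
tip2 [504.8   0.   43.2]
tip2 [514.2  20.   24.7]
tip2 [523.5  40.    6.2]
```

Run:
```python
from h import *
s=np.load("side.npy",allow_pickle=True).item()
print(proj(s,[[234,606,197.4],[234,606,210.4],[234,606,230]]), "seen ~(97,68)")
print(ctrl.pinch_z, [a for a in dir(ctrl) if a[0]!='_'])
c=get("side"); a=cv2.absdiff(c["color"],s["color"]).max(2)
r=s["color"][55:75,85:108].max(2)
for i,q in enumerate(r): print(55+i,"".join("%4d"%v for v in q))
```

```text
[[105.27603943  79.26886228]
 [104.12094041  75.10126334]
 [102.3469547   68.70555155]] seen ~(97,68)
18.700000000000003 ['MotionError', 'pinch_z']
55   74  44  36  33  34  29  31  30  26  23  31  54  93 109  98  63  35  23  25  25  26  42  73
56   88  67  57  56  46  31  28  26  28  28  37  58  91 110 104  79  48  24  21  24  26  38  63
57  109 102  97  93  72  47  30  23  24  29  47  65  89 106 112  95  65  34  27  27  30  45  72
58  122 120 120 114  95  63  33  26  27  31  50  69  84 105 117 110  88  62  55  56  55  68  89
59  125 126 126 121 107  74  46  29  27  30  47  71  85  99 116 118 107  96  94  95  93  95 108
60  127 127 124 126 115  93  54  35  26  30  43  61  80  90 107 120 119 117 119 117 116 120 119
61  124 126 123 125 118  93  62  37  30  26  37  56  73  86 101 118 123 125 123 122 123 125 122
62  126 124 124 127 119 100  66  36  28  25  34  50  71  86 102 119 123 121 124 126 124 126 126
63  123 127 126 126 121 106  81  50  33  29  32  47  70  86  99 114 122 124 124 124 125 122 124
64  126 124 124 125 123 116  91  58  31  31  27  41  62  80  93 109 119 122 123 123 124 
[... 267 characters left out ...]
 119 122 122 123 122 120 124
68  120 122 124 125 126 125 119 102  77  60  56  53  60  75  88 103 116 123 122 124 122 123 126
69  123 125 126 126 124 124 123 109  95  83  80  82  83  86  95 106 116 121 123 124 119 123 126
70  123 124 125 126 126 127 123 119 111 105 103 106 105 107 107 111 118 121 121 123 123 124 124
71  122 123 123 123 124 125 125 121 121 118 118 121 120 118 117 120 120 122 125 125 124 125 124
72  122 123 122 124 126 123 125 125 124 123 126 124 122 124 123 123 122 124 123 127 123 125 124
73  124 124 125 126 124 125 124 120 124 124 124 124 121 124 124 122 120 123 123 125 124 125 125
74  123 125 124 122 127 124 122 126 123 124 127 124 123 124 124 125 120 123 123 123 123 123 122
```

Pictures show the real fingertips ~30 mm higher than the reported TCP, so they passed over the paddle without contact. Going up, back and then lower, with checks.

move_arm(
  targets="-1 0 0 -3 0 0 0;-1 0 0 0 0 0 7;-1 0 0 0 0 0 7;-1 0 0 0 0 0 2;-1 3.5 0 0 0 0 0",
)

```text
clock: 5.6
eef_pos: [493.4, 12.0, 65.6]
tool_rot: [3.14, 0.005, 1.477]
force: [0.9, -0.7, -0.5]
width: 0.2
gripper_force: 0.0
```

move_arm(
  targets="-1 4.2 0.2 0 0 0 0;-1 0 0 2.5 0 0 0;-1 0 0 2 0 0 0;-1 0 0 0.5 0 0 0;-1 0 0 0 0 0 0",
)

```text
clock: 6.02
eef_pos: [497.2, 60.2, 13.8]
tool_rot: [-3.138, 0.001, 1.489]
force: [0.7, -0.6, 0.4]
width: 0.0
gripper_force: 0.0
```

```bash
cat >> h.py <<'E'
def lowtip():
    s=np.load("side.npy",allow_pickle=True).item(); c=get("side")
    a=cv2.absdiff(c["color"],s["color"]).max(2); st=read_state()
    return c,a,st
E
python3 - <<'E'
from h import *
c,a,st=lowtip(); print(st["eef_pos"],st["force"])
p=proj(c,[st["eef_pos"]]+[st["eef_pos"]+[0,0,k] for k in(10,20,30,40)]); print(p.round(1))
u,v=p[0].astype(int)
g=c["color"].max(2)
for r in range(v-22,v+8): print(r,"".join("%4d"%q for q in g[r,u-11:u+12]))
E
```

```text
[498.17579871  59.63070171  14.82387388] [-0.58444337  0.64347288 -0.18317654]
[[257.7 204.1]
 [257.6 201.2]
 [257.5 198.3]
 [257.5 195.3]
 [257.4 192.3]]
182   34  29  27  27  30  28  23  27  31  29  29  25  28  34  30  31  55  95 123 142 146 146 144
183   56  36  33  35  34  33  29  30  28  33  31  33  38  37  37  38  76 116 142 154 154 153 154
184   90  62  58  69  69  50  32  30  31  36  42  44  51  57  53  45  87 126 147 152 155 154 151
185  124 104 101 112 100  71  41  31  35  53  63  65  66  78  68  54  87 130 146 151 154 153 153
186  147 133 136 141 125  85  42  30  40  65  82  77  71  84  79  58  91 129 147 150 151 153 151
187  157 151 153 151 135  89  42  32  45  74  86  77  72  87  84  59  90 133 148 154 153 157 152
188  162 157 158 156 138  92  43  33  43  71  89  80  75  91  85  65  92 139 153 157 155 156 153
189  161 160 157 158 139  94  44  29  44  72  88  86  76  88  85  65  92 137 154 156 157 155 153
190  161 158 158 156 143 103  56  36  46  70  93  87  77  92  85  62  89 135 151 156 158 155 154
191  163 162 161 159 149 125  73  36  48  69  92  88  78  88  87  69  94
[... 1264 characters left out ...]
9  17  18  20  21  20
205  146 143 141 146 138 130 125 124 108  71  33  21  21  19  27  19  20  19  19  21  21  17  26
206  139 138 135 133 122 109 102 105  92  58  31  15  21  19  21  14  16  21  17  24  19  24  26
207  127 121 114 108  99  84  80  76  71  48  25  22  20  25  28  27  20  16  21  21  21  18  31
208  110  96  84  79  73  69  63  64  58  39  20  20  21  43  45  45  26  24  15  18  23  14  26
209   88  74  66  63  64  64  63  65  58  43  23  19  34  56  74  68  46  24  21  18  17  18  24
210   70  63  62  63  63  71  66  66  61  43  25  23  40  67  83  73  45  20  19  15  18  21  26
211   64  64  61  68  63  65  66  64  56  44  25  22  34  54  69  63  36  25  13  21  18  21  23
```

Fingertip bottom is at row ~195, i.e. the real tip z ≈ 46 with 15 reported. I'll go 11 mm lower and push.

move_arm(
  targets="-1 0 0 0.6 0 0 0;-1 0 0 0.5 0 0 0;-1 -1 0 0 0 0 0;-1 -0.7 0 0 0 0 0;-1 -0.4 0 0 0 0 0",
)

```text
clock: 6.48
eef_pos: [497.1, 37.0, 4.5]
tool_rot: [3.141, 0.001, 1.486]
force: [-0.2, 0.5, 0.2]
width: 0.1
gripper_force: 0.0
```

move_arm(
  targets="-1 -0.3 0 0 0 0 0;-1 -0.3 0 0 0 0 0;-1 -0.2 0 0 0 0 0;-1 -0.2 0 0 0 0 0;-1 0 0 0 0 0 0",
)

```text
clock: 6.9
eef_pos: [496.3, 29.4, 4.3]
tool_rot: [3.141, -0.0, 1.488]
force: [0.7, 0.4, 1.1]
width: 0.3
gripper_force: 0.6
```

move_arm(
  targets="-1 -0.52 -0.05 0 0 0 -2;-1 -0.52 -0.05 0 0 0 -2;-1 -0.52 -0.05 0 0 0 -2",
)

```text
clock: 7.15
eef_pos: [494.3, 14.6, 4.2]
tool_rot: [3.141, -0.001, 1.596]
force: [0.4, 2.2, 1.2]
width: -0.2
gripper_force: 1.4
```

Run:
```python
from h import *
s=get("side"); save(s,"side3.png",(205,125,385,255),4.4); print(read_state()["force"])
```

```text
[ 0.60281225  0.92806856 -0.91943867]
```

View pics/side3.png

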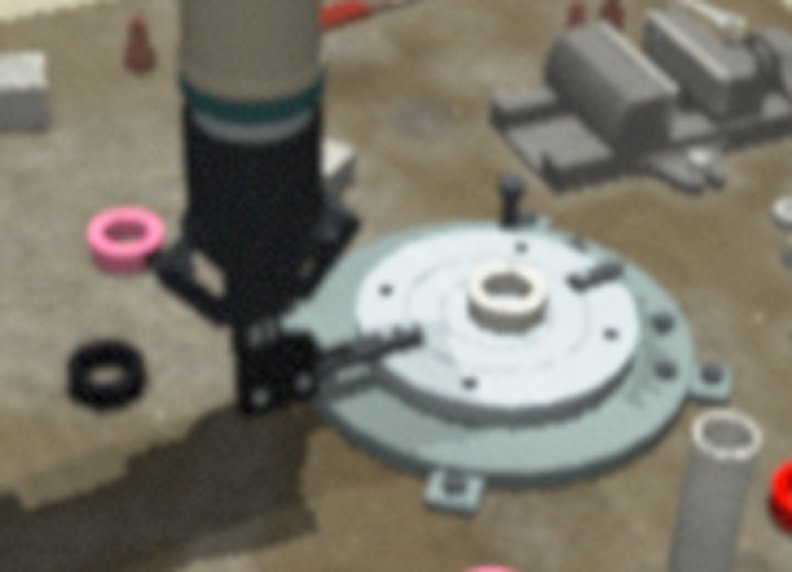

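Now the lever has moved with the fingertips behind the paddle (280,370). Continuing the arc.

move_arm(
  targets="-1 -0.53 -0.04 0 0 0 -2;-1 -0.53 -0.04 0 0 0 -2;-1 -0.53 -0.04 0 0 0 -2;-1 -0.53 -0.04 0 0 0 -2;-1 -0.53 -0.04 0 0 0 -2",
)

```text
clock: 7.62
eef_pos: [494.2, -12.1, 4.2]
tool_rot: [-3.141, -0.001, 1.769]
force: [-0.9, 3.2, 2.3]
width: -0.0
gripper_force: 1.4
```

move_arm(
  targets="-1 -0.53 -0.04 0 0 0 -2;-1 -0.53 -0.04 0 0 0 -2;-1 -0.53 -0.04 0 0 0 -2;-1 -0.53 -0.04 0 0 0 -2;-1 -0.53 -0.04 0 0 0 -2",
)

```text
clock: 8.03
eef_pos: [498.7, -38.3, 4.1]
tool_rot: [-3.14, -0.001, 1.944]
force: [-1.8, 2.5, 2.7]
width: -0.2
gripper_force: 1.3
```

move_arm(
  targets="-1 -0.53 -0.04 0 0 0 -2;-1 -0.53 -0.04 0 0 0 -2;-1 -0.53 -0.04 0 0 0 -2;-1 -0.53 -0.04 0 0 0 -2;-1 -0.53 -0.04 0 0 0 -2",
)

```text
clock: 8.45
eef_pos: [507.6, -63.3, 4.0]
tool_rot: [-3.139, -0.002, 2.118]
force: [-1.8, 1.6, 2.3]
width: 0.2
gripper_force: 1.3
```

move_arm(
  targets="-1 -0.53 -0.04 0 0 0 -2;-1 -0.53 -0.04 0 0 0 -2;-1 -0.53 -0.04 0 0 0 -2;-1 -0.53 -0.04 0 0 0 -2;-1 0 0 0 0 0 0",
)

```text
clock: 8.87
eef_pos: [518.9, -83.1, 3.9]
tool_rot: [-3.14, -0.0, 2.255]
force: [0.1, -0.3, -0.4]
width: 0.1
gripper_force: 0.0
```

Run:
```python
from h import *
d=get("top"); s=get("side"); np.save("top_b.npy",d,allow_pickle=True)
a=d["color"][130:240,235:335]; b=s["color"][135:245,240:385]
im=np.hstack([cv2.resize(a[:,:,::-1],None,fx=3.2,fy=3.2,interpolation=2),cv2.resize(b[:,:,::-1],None,fx=3.2,fy=3.2,interpolation=2)])
cv2.imwrite("pics/both4.png",im); print(read_state()["force"],read_state()["eef_pos"],read_state()["tool_rot"])
```

```text
[0.24784575 0.13490861 0.52161398] [519.64409992 -82.33172349   4.02038076] [-3.14149578e+00  4.32328851e-04  2.25420687e+00]
```

View pics/both4.png

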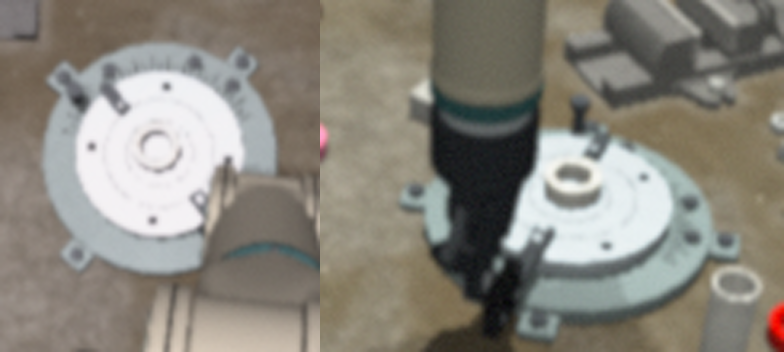

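Pointer at (115,95) in the left panel, pin at (78,97), so about 18° remains. I'll measure numerically from the plate's four holes.

```bash
cat > m.py <<'E'
from h import *
def cen(d,guess,R,neg=True):
    """dark-weighted centroid within R px of guess"""
    g=cv2.resize(d["color"],None,fx=4,fy=4,interpolation=2).min(2).astype(float)
    c=np.array(guess,float)
    for _ in range(6):
        u,v=(c+.5)*4-.5; yy,xx=np.mgrid[0:g.shape[0],0:g.shape[1]]
        w=np.hypot(xx-u,yy-v)<R*4; b=np.percentile(g[w],70); k=np.clip(b-15-g,0,None)*w
        c=(np.array([(k*xx).sum(),(k*yy).sum()])/k.sum()+.5)/4-.5
    return c
def ang(p,C): return np.degrees(np.arctan2(p[1]-C[1],p[0]-C[0]))
def holes(d,a0,C=(648,3.)):
    P=[]
    for k in range(4):
        a=np.radians(a0+45+90*k); uv=proj(d,[[C[0]+71*np.cos(a),C[1]+71*np.sin(a),34]])[0]
        P.append(onz(d,cen(d,uv,3),34)[:2])
    return np.array(P)
E
python3 - <<'E'
from m import *
d=np.load("top.npy",allow_pickle=True).item(); b=np.load("top_b.npy",allow_pickle=True).item()
T=lambda x,y:(235+(x+.5)/5-.5,130+(y+.5)/5-.5)
print("radius guess",[np.hypot(*(onz(d,T(*q),34)[:2]-[648,3])).round(1) for q in((182,158),(333,173),(317,321),(165,305))])
H=holes(d,-5.5); C=(H[0]+H[2]+H[1]+H[3])/4
print("C",C,[np.hypot(*(h-C)).round(1) for h in H],[ (ang(h,C)-45-90*k+180)%360-180 for k,h in enumerate(H)])
F=np.array([onz(d,cen(d,T(*q),3),16+3)[:2] for q in((102,119),(120,398),(404,374),(380,96))])
print("feet C",F.mean(0),[ (ang(f,F.mean(0))-45-90*k+180)%360-180 for k,f in enumerate(F)])
for q,t in(((172,110),25),((305,98),-25),((363,133),-50)):
    p=onz(d,cen(d,T(*q),2.5),21)[:2]; print("plug",np.hypot(*(p-C)).round(1),ang(p,C)-t)
H2=holes(b,37.5); print("now",[np.hypot(*(h-C)).round(1) for h in H2],[ (ang(h,C)-45-90*k+180)%360-180 for k,h in enumerate(H2)])
# pointer: start and now
for dd,a in((d,-5.5),(b,37.5)):
    a=np.radians(a); pts=[]
    for r in(66,74): 
        uv=proj(dd,[[C[0]+r*np.cos(a),C[1]+r*np.sin(a),40]])[0]; p=onz(dd,cen(dd,uv,4),40)[:2]; pts.append(ang(p,C))
    print("ptr",pts)
p=onz(d,cen(d,T(121,150),3),56)[:2]; print("pin",ang(p,C),np.hypot(*(p-C)))
E
```

```text
radius guess [np.float64(69.9), np.float64(69.9), np.float64(70.2), np.float64(70.7)]
C [647.58770624   3.2924561 ] [np.float64(69.9), np.float64(70.3), np.float64(69.8), np.float64(70.1)] [np.float64(-5.59266143240842), np.float64(-5.6381404229709915), np.float64(-5.484943041997326), np.float64(-5.741867664880601)]
feet C [642.500689    -3.62008285] [np.float64(5.942375459972482), np.float64(2.3307948074071305), np.float64(6.571119805789749), np.float64(8.016936677774765)]
plug 102.1 5.998873494169423
plug 104.5 4.496462742511554
plug 106.0 4.531744321940742
now [np.float64(70.0), np.float64(69.9), np.float64(71.1), np.float64(70.0)] [np.float64(39.772918218914356), np.float64(39.62635465077787), np.float64(25.82779337098458), np.float64(39.742786917942794)]
ptr [np.float64(-5.74560512901441), np.float64(-5.762557918574607)]
ptr [np.float64(39.920564407706536), np.float64(39.54123264252487)]
pin 58.89526832919778 95.20313104123143
```

Run:
```python
from m import *
t=np.load("top.npy",allow_pickle=True).item(); s=np.load("side.npy",allow_pickle=True).item()
S=lambda x,y:(245+(x+.5)/5-.5,155+(y+.5)/5-.5); T=lambda x,y:(235+(x+.5)/5-.5,130+(y+.5)/5-.5)
H=np.array([onz(s,cen(s,S(*q),2.5),34)[:2] for q in((407,135),(244,170),(317,280),(489,240))]); C=H.mean(0)
print("side C",C,[((ang(h,C)-45-90*k+180)%360-180).round(2) for k,h in enumerate(H)])
for q,a in(((457,127),25),((553,215),-25),((557,269),-50)):
    for R in(2.5,3.5):
        p=onz(s,cen(s,S(*q),R),19)[:2]; print("plug",a,np.hypot(*(p-C)).round(1),(ang(p,C)-a).round(2))
Ct=np.array([647.6,3.3])
for q,a in(((172,110),25),((305,98),-25),((363,133),-50)):
    print("top plug",a,[((ang(p,Ct)-a).round(2),np.hypot(*(p-Ct)).round(1)) for R in(2,3) for p in[onz(t,cen(t,T(*q),R),19)[:2]]])
g=s["color"].min(2)
for r in range(163,178): print(r,"".join("%4d"%q for q in g[r,312:332]))
for a in(53,55,57):
    A=np.radians(a); print(a,proj(s,[[C[0]+106*np.cos(A),C[1]+106*np.sin(A),z] for z in(60,30)]).round(2).tolist(),proj(t,[[Ct[0]+106*np.cos(A),Ct[1]+106*np.sin(A),z] for z in(60,30)]).round(2).tolist())
g=t["color"].min(2)
for r in range(153,168): print(r,"".join("%4d"%q for q in g[r,250:270]))
```

```text
side C [648.61437163   3.01716769] [np.float64(-5.69), np.float64(-5.92), np.float64(-5.62), np.float64(-5.79)]m.py:9: RuntimeWarning: invalid value encountered in divide
  c=(np.array([(k*xx).sum(),(k*yy).sum()])/k.sum()+.5)/4-.5
Traceback (most recent call last):
  File "m.py", line 8, in cen
    w=np.hypot(xx-u,yy-v)<R*4; b=np.percentile(g[w],70); k=np.clip(b-15-g,0,None)*w
                                 ~~~~~~~~~~~~~^^^^^^^^^
IndexError: index -1 is out of bounds for axis 0 with size 0
```

```bash
sed -i 's/b-15-g/b-6-g/' m.py
python3 - <<'E'
from m import *
t=np.load("top.npy",allow_pickle=True).item(); s=np.load("side.npy",allow_pickle=True).item()
S=lambda x,y:(245+(x+.5)/5-.5,155+(y+.5)/5-.5); T=lambda x,y:(235+(x+.5)/5-.5,130+(y+.5)/5-.5)
C=np.array([648.6,3.0])
for q,a in(((553,215),-25),((557,269),-50)):
    p=onz(s,cen(s,S(*q),3),19)[:2]; print("plug",a,np.hypot(*(p-C)).round(1),(ang(p,C)-a).round(2))
Ct=np.array([647.6,3.3])
for q,a in(((172,110),25),((305,98),-25),((363,133),-50)):
    print("top plug",a,[((ang(p,Ct)-a).round(2),np.hypot(*(p-Ct)).round(1)) for R in(2,3) for p in[onz(t,cen(t,T(*q),R),19)[:2]]])
g=s["color"].min(2)
for r in range(163,178): print(r,"".join("%4d"%q for q in g[r,312:332]))
for a in(53,55,57):
    A=np.radians(a); print(a,proj(s,[[C[0]+106*np.cos(A),C[1]+106*np.sin(A),z] for z in(60,30)]).round(2).tolist(),proj(t,[[Ct[0]+106*np.cos(A),Ct[1]+106*np.sin(A),z] for z in(60,30)]).round(2).tolist())
g=t["color"].min(2)
for r in range(153,168): print(r,"".join("%4d"%q for q in g[r,250:270]))
E
```

```text
plug -25 104.7 3.35
plug -50 106.0 3.79
top plug 25 [(np.float64(5.92), np.float64(102.5)), (np.float64(5.77), np.float64(103.3))]
top plug -25 [(np.float64(4.55), np.float64(105.0)), (np.float64(4.76), np.float64(104.8))]
top plug -50 [(np.float64(4.69), np.float64(106.4)), (np.float64(4.75), np.float64(105.5))]
163   84  83  82  81  83  85  91  97 102 104 108 110 105  97  93  88  71  58  62  73
164   86  82  83  79  80  82  83  94  99 105 105 108 109 104  99  82  67  57  58  60
165   83  84  81  81  80  79  86  94  98 100 101 105 109 111 104  98  76  61  56  55
166   86  85  83  82  80  81  78  85  90  91  91  97  99 110 111 108  92  76  60  58
167   82  84  81  83  81  77  70  72  73  75  76  81  86 102 106 107 102  88  67  62
168   83  84  83  86  87  76  68  59  56  54  57  64  81  94 104 101 103  96  84  71
169   83  81  83  81  88  83  69  52  44  42  52  64  82  92  95 100 100 102  96  89
170   82  81  83  81  84  83  73  54  43  42  53  69  83  91  93  95  98 102 102 101
171   84  84  83  84  83  79  72  51  40  38  59  76  90  97  95  92  92  99 104 103
172   86  86  78  81
[... 1293 characters left out ...]
 180 206 225 237 241
160   91  93  99 127 157 161 132  96  76  64  65  89 116 152 175 202 229 239 242 239
161   89  92 113 147 167 169 150 104  62  49  56  79 108 155 195 226 238 242 243 236
162   90 101 133 164 173 174 162 129  91  67  69  82 116 175 222 237 242 243 244 237
163   95 118 153 170 175 175 169 155 132  99  84  95 149 209 235 242 243 243 244 242
164  102 134 165 174 175 173 170 167 156 123 101 127 190 231 241 243 244 244 243 243
165  114 155 171 174 175 169 161 162 161 144 138 164 220 239 243 243 243 244 244 244
166  130 165 174 175 175 170 161 157 157 152 167 203 234 242 243 243 244 243 243 243
167  144 168 175 174 176 173 169 166 156 159 187 226 239 243 244 243 243 244 243 243
```

Pin is at ≈54.7° absolute (both views agree), face is at 39.7°. Pushing 13° further.

move_arm(
  targets="-1 -0.35 -0.03 0 0 0 -1.3;-1 -0.35 -0.03 0 0 0 -1.3;-1 -0.35 -0.03 0 0 0 -1.3;-1 -0.35 -0.03 0 0 0 -1.3;-1 -0.35 -0.03 0 0 0 -1.3",
)

```text
clock: 9.38
eef_pos: [530.0, -96.1, 4.0]
tool_rot: [-3.141, -0.001, 2.372]
force: [-1.7, 2.6, -1.5]
width: 0.1
gripper_force: 1.3
```

move_arm(
  targets="-1 -0.35 -0.03 0 0 0 -1.3;-1 -0.35 -0.03 0 0 0 -1.3;-1 -0.35 -0.03 0 0 0 -1.3;-1 -0.35 -0.03 0 0 0 -1.3;-1 -0.1 0 0 0 0 0",
)

```text
clock: 9.8
eef_pos: [540.8, -107.8, 4.1]
tool_rot: [-3.141, 0.0, 2.461]
force: [-2.6, 1.8, -1.2]
width: -0.2
gripper_force: 1.2
```

```bash
cat > now.py <<'E'
from m import *
import sys
b=get("top"); s=get("side"); C=np.array([647.6,3.3]); Cs=np.array([648.6,3.]); a0=float(sys.argv[1])
for d,c in((b,C),(s,Cs)):
    for it in range(2):
        H=holes(d,a0,c); v=np.array([(ang(h,c)-45-90*k+180)%360-180 for k,h in enumerate(H)])
    print(v.round(2),[np.hypot(*(h-c)).round(1) for h in H])
print(read_state()["eef_pos"],read_state()["tool_rot"],read_state()["force"])
E
python3 now.py 52
```

```text
[51.68 52.45 51.94 52.04] [np.float64(70.1), np.float64(70.1), np.float64(69.8), np.float64(70.1)]m.py:9: RuntimeWarning: invalid value encountered in divide
  c=(np.array([(k*xx).sum(),(k*yy).sum()])/k.sum()+.5)/4-.5
Traceback (most recent call last):
  File "now.py", line 6, in <module>
    H=holes(d,a0,c); v=np.array([(ang(h,c)-45-90*k+180)%360-180 for k,h in enumerate(H)])
  File "m.py", line 16, in holes
    P.append(onz(d,cen(d,uv,3),34)[:2])
                   ~~~^^^^^^^^
  File "m.py", line 8, in cen
    w=np.hypot(xx-u,yy-v)<R*4; b=np.percentile(g[w],70); k=np.clip(b-6-g,0,None)*w
                                 ~~~~~~~~~~~~~^^^^^^^^^
IndexError: index -1 is out of bounds for axis 0 with size 0
```

move_arm(
  targets="-1 -0.2 -0.02 0 0 0 -0.8;-1 -0.2 -0.02 0 0 0 -0.8;-1 -0.15 -0.01 0 0 0 -0.6;-1 0 0 0 0 0 0;-1 0 0 0 0 0 0",
)

```text
clock: 10.32
eef_pos: [544.8, -111.1, 4.3]
tool_rot: [3.141, 0.001, 2.498]
force: [-1.6, 0.3, -1.0]
width: 0.1
gripper_force: 0.6
```

```bash
sed -i 's/((b,C),(s,Cs))/((b,C),)/' now.py; python3 now.py 54
```

```text
[53.89 54.27 54.2  54.09] [np.float64(70.5), np.float64(69.7), np.float64(70.0), np.float64(70.1)]
[ 544.92320828 -110.99129527    4.27979136] [3.14128566e+00 8.24452059e-04 2.49843570e+00] [-1.82875223 -0.0297186  -0.22240903]
```

move_arm(
  targets="-1 -0.15 0 0 0 0 -0.5;-1 0 0 0 0 0 0;-1 0 0 0 0 0 0",
)

```text
clock: 10.67
eef_pos: [545.8, -111.7, 4.3]
tool_rot: [3.142, 0.0, 2.508]
force: [-2.0, 0.3, 1.2]
width: -0.2
gripper_force: 0.9
```

```bash
python3 now.py 54.5
```

```text
[54.27 54.67 54.62 54.36] [np.float64(70.4), np.float64(70.0), np.float64(70.1), np.float64(70.2)]
[ 545.82520871 -111.6729178     4.26720694] [3.14148273e+00 2.28447317e-04 2.50750797e+00] [-1.88731389  0.09627194  0.85049323]
```

54.5° reached; backing off and clearing the view.

move_arm(
  targets="-1 0.5 0 0 0 0 0;-1 2 0 0 0 0 0;-1 3 0 0 0 0 0;-1 1 -1 -3 0 0 0;-1 0 -2 -4 0 0 0",
)

```text
clock: 11.18
eef_pos: [473.2, -91.5, 70.0]
tool_rot: [-3.141, -0.007, 2.515]
force: [1.4, -0.5, 1.0]
width: 0.2
gripper_force: 0.0
```

move_arm(
  targets="-1 0 -3 -3 0 0 0;-1 2 -3 -2 0 0 0;-1 0 0 0 0 0 0;-1 0 0 0 0 0 0",
)

```text
clock: 11.52
eef_pos: [424.9, -133.4, 122.4]
tool_rot: [3.141, 0.004, 2.505]
force: [1.3, -0.5, -0.6]
width: -0.1
gripper_force: 0.0
```

```bash
python3 now.py 54.5
python3 - <<'E'
from h import *
d=get("top"); s=get("side")
a=d["color"][135:240,240:330]; b=s["color"][150:240,280:360]
f=lambda a,w,h:cv2.resize(a[:,:,::-1],(w,h),interpolation=2)
C=[647.6,3.3]
im=np.hstack([f(a,360,420),f(b,373,420)]); 
cv2.imwrite("pics/fin.png",im)
E
```

```text
[54.29 54.66 54.63 54.37] [np.float64(70.4), np.float64(70.1), np.float64(70.2), np.float64(70.3)]
[ 426.3426623  -131.89862287  121.08360101] [3.14017917e+00 1.90377547e-03 2.50794105e+00] [-0.30627584  0.15389798 -0.10512695]
```

View pics/fin.png

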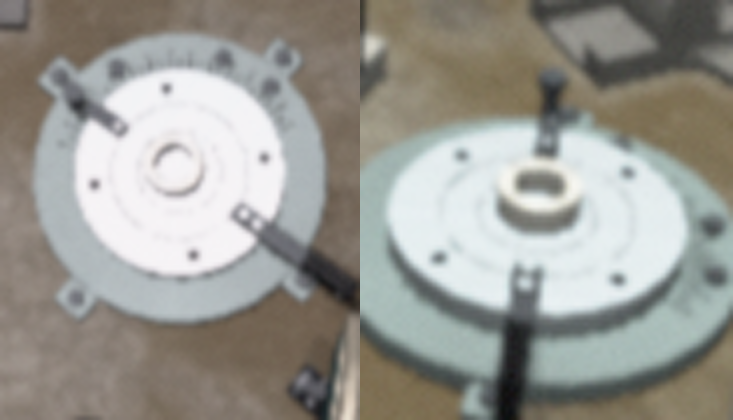

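The pointer (95,105 left; 547,135 right) lines up with the pin (75,100; 550,95). The spacer is still in place and the gripper is clear. Handing in.

```bash
python3 -c "
from cell import order; print(order.finish_job())"
```

```text
the job is handed in; nothing more can be done
None
```

The turntable's pointer is set at the index pin in the +50° hole, within about 0.5° by the camera, and I handed the job in with the arm clear and the spacer and other parts untouched; the fingertips sat about 30 mm higher than reported, so the first pass went over the lever without touching it.

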